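# Return mixed-up bottles and sample cups to their colour-coded dishes

### The job

The two reagent bottles and the two sample cups have got into each other's dishes. Put each one back, standing upright, in the dish that has the colour of its cap or lid: blue, black, yellow and red. The white dish is a spare place to park one while you swap them; don't tip anything over, and leave the timer where it lies.

Things in the scene. Friction and masses are not known exactly. Their poses are not given: they have to be found in the camera images.
- bottle_blue: Reagent bottle with a blue cap and white body, loose, 0.07 to 0.14 kg: round body 40 mm across up to about 65 mm, a sloping shoulder, then a cap 24 mm across; 83 mm tall over all. Origin: centre of the underside; z up along the bottle. Starts upright in the yellow or the red dish.
- bottle_brown: Reagent bottle of brown glass with a black cap, loose, 0.07 to 0.14 kg: round body 40 mm across up to about 65 mm, a sloping shoulder, then a cap 24 mm across; 83 mm tall over all. Origin: centre of the underside; z up along the bottle. Starts upright in the yellow or the red dish.
- cup_yellow: Screw-lid sample cup with a yellow lid, loose, 0.035 to 0.07 kg: clear cup that narrows slightly downwards, fixed lid 41 mm across from 40 to 50 mm above the underside; 50 mm tall over all. Origin: centre of the underside; z up along the cup. Starts upright in the blue or the black dish.
- cup_red: Screw-lid sample cup with a red lid, loose, 0.035 to 0.07 kg: clear cup that narrows slightly downwards, fixed lid 41 mm across from 40 to 50 mm above the underside; 50 mm tall over all. Origin: centre of the underside; z up along the cup. Starts upright in the blue or the black dish.
- dish_blue: Fixed round blue dish on a grey 78 x 78 mm, 3 mm thick plate with a small steel screw at each corner. The ring is 72 mm across outside and 56 mm inside; its flat floor is 4 mm and its rim 10 mm above the desk. Origin: centre of the underside, at desk height; z up, x and y along the plate's edges. It holds one of the wrong things at the start. The blue-capped bottle belongs here.
- dish_black: Fixed round black dish on a grey 78 x 78 mm, 3 mm thick plate with a small steel screw at each corner. The ring is 72 mm across outside and 56 mm inside; its flat floor is 4 mm and its rim 10 mm above the desk. Origin: centre of the underside, at desk height; z up, x and y along the plate's edges. It holds one of the wrong things at the start. The brown bottle with the black cap belongs here.
- dish_yellow: Fixed round yellow dish on a grey 78 x 78 mm, 3 mm thick plate with a small steel screw at each corner. The ring is 72 mm across outside and 56 mm inside; its flat floor is 4 mm and its rim 10 mm above the desk. Origin: centre of the underside, at desk height; z up, x and y along the plate's edges. It holds one of the wrong things at the start. The yellow-lidded cup belongs here.
- dish_red: Fixed round red dish on a grey 78 x 78 mm, 3 mm thick plate with a small steel screw at each corner. The ring is 72 mm across outside and 56 mm inside; its flat floor is 4 mm and its rim 10 mm above the desk. Origin: centre of the underside, at desk height; z up, x and y along the plate's edges. It holds one of the wrong things at the start. The red-lidded cup belongs here.
- dish_white: Fixed round white dish on a grey 78 x 78 mm, 3 mm thick plate with a small steel screw at each corner. The ring is 72 mm across outside and 56 mm inside; its flat floor is 4 mm and its rim 10 mm above the desk. Origin: centre of the underside, at desk height; z up, x and y along the plate's edges. The spare one: nothing stands in it at the start.
- timer: Bystander, loose: pale pocket timer with a small screen, 58 x 64 x 19 mm, lying flat on the left of the dishes. Origin: centre of the underside.
There are look-alikes about, which are no part of the job. There is more than one size of the cup_red; the one meant has the size given above.

How it is judged:
At the end, for the whole second after the job is handed in: Each bottle and cup stands at rest on the floor of the dish of its cap's or lid's colour (origin within 15 mm of the dish's centre and less than 8 mm above its underside, leaning less than 0.1 rad), and the timer is within 20 mm of where it was (horizontal distance between bottle_blue and dish_blue below 0.015 m and z of bottle_blue in the frame of dish_blue below 0.008 m and angle between each of bottle_blue, bottle_brown, cup_yellow, cup_red's own z axis and vertical below 0.1 rad and linear speed of each of bottle_blue, bottle_brown, cup_yellow, cup_red below 0.02 m/s and angular speed of each of bottle_blue, bottle_brown, cup_yellow, cup_red below 0.2 rad/s and horizontal distance between bottle_brown and dish_black below 0.015 m and z of bottle_brown in the frame of dish_black below 0.008 m and horizontal distance between cup_yellow and dish_yellow below 0.015 m and z of cup_yellow in the frame of dish_yellow below 0.008 m and horizontal distance between cup_red and dish_red below 0.015 m and z of cup_red in the frame of dish_red below 0.008 m and distance of timer from where it was at the start of the episode below 0.02 m); the robot touches nothing.
It fails at once if the timer is pushed or carried more than 20 mm from its place (distance of timer from where it was at the start of the episode above 0.02 m).
It fails at once if a bottle or cup is tipped over (leans more than 45 degrees) (angle between any of bottle_blue, bottle_brown, cup_yellow, cup_red's own z axis and vertical above 0.8 rad).
It also fails if it takes over 138 s, if anything falls off the work surface, if the arm or the gripper's body presses on something with over 40 N, if the wrist force passes 120 N, or if a joint passes its speed limit or range.

### The arm

A 6-joint arm with a two-finger parallel gripper is mounted at the origin on the work surface; the furniture and walls round the work are solid. World frame = base frame: x ahead of the robot, y to its left, z up, the work surface at z = 0. Lengths are in m, angles in rad, forces in N, time in s.
With the tool pointing down it reaches from about 0.375 to 0.825 m from the base axis. Payload 5.5 kg.
Tool frame: the origin (TCP) lies at the very end of the fingers, on their centre line; the grasp point (between the pads) lies 19 mm behind it; z points along the fingers, y is the line along which they close (so a half turn about z gives the same grasp; the last joint's range is limited). The gripper opens to 85 mm and grips with 20 to 120 N. Pads are 22 mm wide; open, the fingers measure 114 mm over their backs; the gripper's body (76 mm by 85 mm) begins 54 mm behind the grasp point. The pads swing forward as they close: fully open they stand 13 mm farther back than shut.
Start: joints at [1.205, 0.314, -0.047, 1.21, 0, 1.571], TCP at [0.215, 0.56, 0.231] pointing down, gripper open.
Joint ranges: [-2.67, 2.67], [-0.69, 1.73], [-1.03, 1.25], [-2.08, 2.16], [-1.42, 1.45], [-3.14, 3.14]. Speed limits (rad/s): [2.39, 2.39, 3.01, 3.14, 3.14, 3.14].

### API

Orientations are given as a unit quaternion [x, y, z, w].
In Python, from plant import r, capture, order gives the robot as it stands.
- The arm moves only by the shell command python3 -m pendant 'ROWS' [OPENING]. ROWS is JSON, a list of rows, each a list of 6 numbers: the shift along the tool's x, y, z in mm, then the turn, a rotation vector about the tool's x, y, z in degrees. In form: [[dx, dy, dz, wx, wy, wz], ...]. A call has exactly 10 rows; each row is the pose to reach, as a shift and turn from the pose commanded when the call began, along the tool's axes at that moment; what a row does not reach only later rows make up. A row lasts 1/10 s, in which the tool goes at most 50 mm and 8.59 degrees, less where a joint would pass 70% of its speed; a pose out of reach is approached as far as the arm can. A call with a gripper value outside its range is refused whole. OPENING is the closure, from 0 (fully open) to 1 (shut), set as the call begins (- or left out, the last holds). The fingers move at their own pace and stop on an object; the grip force is fixed at half the most. Time passes only in rows, so rows that repeat a pose let the fingers close, or fill a call up. It gives the time, the measured TCP pose, the force, the opening and the grip force at its end, in the units of the state.
- r.observe(): the state, without advancing time (a new reading comes with each control period).
- capture(name): name is "scene" or "top"; returns a dict with "color" (420x560x3 uint8, red, green, blue), "z_map" (420x560 float32, m along the optical axis (not along the pixel's ray), 0 where there is no reading), "intrinsics" (3x3 intrinsics, pixels), "rvec" (rotation vector, rad) and "tvec" (3), from world to camera coordinates, as OpenCV has them. Camera axes: x right, y down, z forward; pixel columns grow to the right and rows downward; lengths in m; the calibration is good to about 2 mm. A picture is of the moment at which its call begins.
- order.hand_in(): hands the job in; it is judged then, once.
The state is a dict: "t": time; "joint_pos": joint angles; "qvel": joint speeds; "effort": joint torques, N m; "tool_pos": TCP position; "orientation": TCP orientation; "ft_force": force on the tool from outside, world axes, zero at the start; "torque": the same for the moment, N m; "finger_gap": opening from 0.0 (shut) to 1.0 (fully open); "gripper_force": force on a finger pad.
Only numpy, scipy, OpenCV 4.12 (cv2) and the standard library are available. Lean on these libraries where they do the work, as an engineer would, in place of code of your own. Each camera call takes 0.05 s, during which the arm holds its last target. There are 200 camera calls.

## Working session

There is one attempt and no reset: what is moved stays moved. The work goes in short steps, Python scripts to look and compute and a shell command to move; the robot and the scene stay as the last step left them, time stands still between calls to the robot, and variables do not carry over. Pictures are saved under pics/ and viewed, at most 14 in all, crops included, and the job is handed in when it is done.

```bash
ls; mkdir -p pics; python3 - <<'E'
from plant import r,capture
import cv2,numpy as np
for n in("scene","top"):
    c=capture(n);cv2.imwrite(f"pics/{n}0.png",c["color"][...,::-1]);np.savez(f"{n}0.npz",**c)
    R=cv2.Rodrigues(c["rvec"])[0];print(n,c["intrinsics"][0,0],-R.T@c["tvec"],R[2])
print(r.observe())
E
```

```text
pics
scene 435.49649471246875 [ 0.81858256 -0.43511563  0.72268965] [-0.28762339  0.5902192  -0.75426393]
top 413.1175543440586 [0.44171611 0.10318328 0.96771892] [ 0.11385903 -0.00438972 -0.99348722]
{'t': 0.1, 'joint_pos': array([ 1.20499895e+00,  3.14154672e-01, -4.79467059e-02,  1.21020428e+00,
        9.59099040e-07,  1.57083931e+00]), 'qvel': array([ 0.00030591, -0.00193222,  0.00461518,  0.00091384, -0.00112346,
       -0.00047256]), 'effort': array([ 3.07934697e-04, -5.40766776e+01,  3.40542126e+01,  1.11842353e-02,
        7.10825702e-05,  2.01968754e-05]), 'tool_pos': array([0.21443545, 0.55983173, 0.23053536]), 'orientation': array([ 1.81901754e-01,  9.83316420e-01, -7.41993895e-04, -1.37714676e-04]), 'ft_force': array([ 0.57945593, -0.65300643,  0.14533552]), 'torque': array([-0.01666897, -0.02272269, -0.00715735]), 'gripper_force': 0.0, 'finger_gap': 1.0040072564968048}
```

View pics/scene0.png

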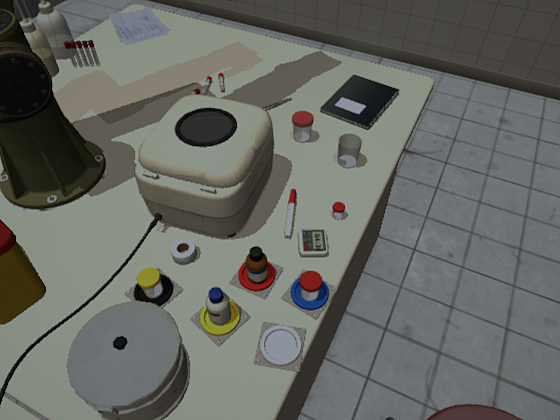

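View pics/top0.png

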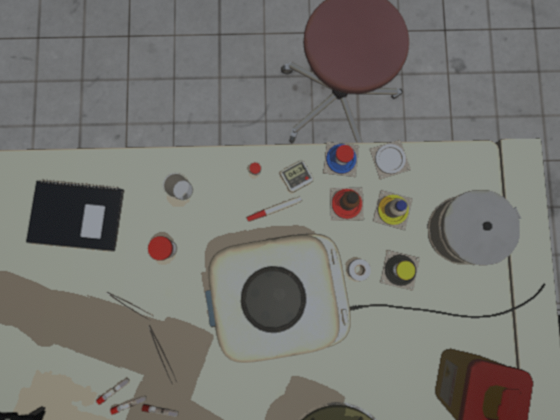

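The scene picture shows the yellow cup in the black dish (150,283), the blue-capped bottle in the yellow dish (217,305), the brown bottle in the red dish (257,270) and a red-lidded cup in the blue dish (311,287). The white dish is empty at (280,345) and the timer is at (313,242).

Candidates that could be confused:
- **Red lids, scene:** (311,287) in the blue dish, a larger one at (303,125), a tiny one at (339,210).
- **Red lids, top:** (345,154), (160,248) and (255,168) in the same order.
- **Others:** the clear cup at (349,150) and the white bottles at (45,20), both far off.

I choose the red-lidded cup in the blue dish and will check its size.

```bash
cat > m.py <<'E'
import cv2,numpy as np
from scipy.optimize import least_squares
def cloud(c):
    K=c["intrinsics"];R=cv2.Rodrigues(c["rvec"])[0];z=c["z_map"].astype(float)
    v,u=np.mgrid[:420,:560];d=np.stack([(u-K[0,2])/K[0,0],(v-K[1,2])/K[1,1],np.ones_like(z)],-1)
    P=(d*z[...,None]-c["tvec"].ravel())@R
    return P,(d@R),-R.T@c["tvec"].ravel()
def plane(c,uv,h):
    """pixels (x,y) -> world at height h"""
    K=c["intrinsics"];R=cv2.Rodrigues(c["rvec"])[0];uv=np.atleast_2d(uv).astype(float)
    d=np.c_[(uv[:,0]-K[0,2])/K[0,0],(uv[:,1]-K[1,2])/K[1,1],np.ones(len(uv))]@R
    C=-R.T@c["tvec"].ravel();return C+d*((h-C[2])/d[:,2])[:,None]
def hsv(c):return cv2.cvtColor(np.ascontiguousarray(c["color"]),cv2.COLOR_RGB2HSV)
def circ(p,r=None):
    x0=[*p.mean(0)[:2]]+([] if r else [.03])
    s=least_squares(lambda x:np.hypot(p[:,0]-x[0],p[:,1]-x[1])-(r or x[2]),x0,loss="soft_l1",f_scale=.001)
    return s.x,np.abs(s.fun).mean()
E
python3 - <<'E'
from m import *
T=dict(np.load("top0.npz"));S=dict(np.load("scene0.npz"))
D=dict(blue=((340,160),(310,295)),black=((401,270),(153,288)),yellow=((393,209),(220,316)),red=((347,204),(257,275)),white=((389,159),(280,345)))
for n,c,k in(("top",T,0),("scene",S,1)):
    P,_,_=cloud(c);H=hsv(c)
    for d,px in D.items():
        u,v=px[k];q=P[v-35:v+36,u-35:u+36].reshape(-1,3);q0=plane(c,[u,v],.01)[0]
        q=q[np.hypot(*(q-q0)[:,:2].T)<.06]
        rim=q[(q[:,2]>.0075)&(q[:,2]<.0125)]
        hull=cv2.convexHull((rim[:,:2]*1e4).astype(np.float32))[:,0]/1e4
        f,e=circ(rim); g,e2=circ(hull)
        ob=q[q[:,2]>.03]; s=""
        if len(ob)>5:
            zt=np.percentile(ob[:,2],97);t=ob[ob[:,2]>zt-.006];hb=cv2.convexHull((t[:,:2]*1e4).astype(np.float32))[:,0]/1e4
            s=("top",zt.round(3),t.mean(0).round(4),circ(hb)[0].round(4),len(t))
        print(n,d,"rim",f.round(4),e.round(4),"hull",g.round(4),e2.round(4),len(rim),*s)
    # desk & pan check
print("desk",cloud(T)[0][185,225],cloud(S)[0][200,260], "cooker max",cloud(T)[0][230:370,200:350,2].max(),"pan",cloud(T)[0][190:265,440:520].reshape(-1,3).max(0),cloud(T)[0][228,450],cloud(T)[0][176,296],"whitelid",cloud(T)[0][266,357])
a=S["color"][200:380,90:350,::-1];b=T["color"][130:310,230:430,::-1]
cv2.imwrite("pics/crop.png",np.hstack([cv2.resize(a,None,fx=1.7,fy=1.7),cv2.resize(b,None,fx=1.7,fy=1.7)]))
E
```

```text
top blue rim [ 0.6759 -0.0326  0.0321] 0.0023 hull [ 0.675  -0.0322  0.0351] 0.0004 187 top 0.057 [ 0.6755 -0.0342  0.054 ] [ 0.6759 -0.0341  0.0199] 246
top black rim [ 0.4104 -0.1595  0.0322] 0.0022 hull [ 0.41   -0.1588  0.0353] 0.0003 226 top 0.056 [ 0.411  -0.1576  0.0538] [ 0.4112 -0.1581  0.0201] 274
top yellow rim [ 0.551  -0.1498  0.032 ] 0.0023 hull [ 0.5505 -0.149   0.0351] 0.0003 224 top 0.089 [ 0.5507 -0.1473  0.0869] [ 0.5511 -0.148   0.0112] 91
top red rim [ 0.5678 -0.0418  0.0323] 0.0022 hull [ 0.5674 -0.0416  0.0354] 0.0007 216 top 0.089 [ 0.5701 -0.0432  0.0869] [ 0.5704 -0.0433  0.0111] 91
top white rim [ 0.6727 -0.1486  0.0319] 0.0024 hull [ 0.6722 -0.1484  0.0352] 0.0004 229
scene blue rim [ 0.6768 -0.0344  0.0318] 0.0028 hull [ 0.6772 -0.0354  0.0351] 0.0004 284 top 0.055 [ 0.6782 -0.0382  0.0531] [ 0.6779 -0.0371  0.0204] 363
scene black rim [ 0.4115 -0.1606  0.0316] 0.0032 hull [ 0.4126 -0.1615  0.0348] 0.0005 237 top 0.055 [ 0.4142 -0.1614  0.0532] [ 0.4134 -0.1608  0.0203] 358
scene yellow rim [ 0.5522 -0.1516  0.0319] 0.0027 hull [ 0.5528 -0.1522  0.0353] 0.0004 328 top 0.088 [ 0.5534 -0.1509  0.0863] [ 0.5523 -0.15    0.0113] 144
scene red rim [ 0.5688 -0.0435  0.0317] 0.0027 hull [ 0.5692 -0.0442  0.0352] 0.0004 275 top 0.088 [ 0.5724 -0.0468  0.086 ] [ 0.5717 -0.0456  0.0114] 118
scene white rim [ 0.6744 -0.1516  0.0319] 0.0019 hull [ 0.6744 -0.1515  0.0352] 0.0004 435
desk [ 0.61869255  0.2453593  -0.00142649] [0.48150206 0.13448086 0.00225416] cooker max 0.967718916911719 pan [0.59572354 0.10318328 0.96771892] [ 0.49675504 -0.23225618  0.12636502] [0.63311865 0.0765731  0.01752275] whitelid [ 0.42116883 -0.06097784 -0.00223525]
```

View pics/crop.png

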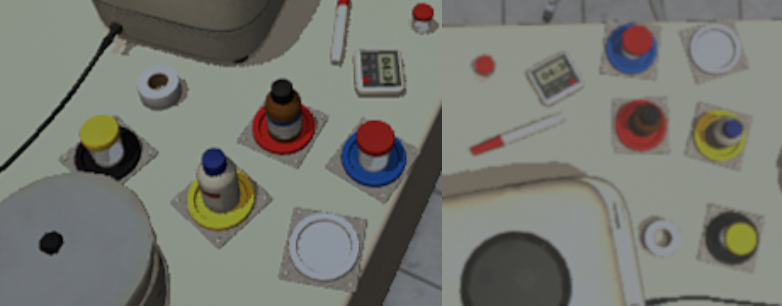

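The crop shows the red lid on the blue dish (375,135 in the left half) with its cup, the yellow lid on the black dish, and both bottles upright. The lid measures 40–41 mm across with its top 54 mm up, so it is the cup described. The timer lies clear of everything. Next I get the obstacle heights and the first move.

```bash
cat > go.py <<'E'
import sys,numpy as np
from scipy.spatial.transform import Rotation as Ro
from plant import r
s=r.observe();R=Ro.from_quat(s["orientation"]);t=np.array([float(a) for a in sys.argv[1:4]])
G=Ro.from_matrix(np.array([[0,1,0],[1,0,0],[0,0,-1.]]))
print("t",round(s["t"],1),"tcp",s["tool_pos"].round(4),"row",(R.inv().apply(t-s["tool_pos"])*1e3).round(1),(R.inv()*G).as_rotvec(degrees=True).round(1))
E
python3 go.py 0.6768 -0.0355 0.25; python3 - <<'E'
from m import *
P,_,_=cloud(dict(np.load("top0.npz")));v=P[...,2]
for n,b in dict(cooker=P[230:370,200:355],pan=P[185:270,430:522]).items():
    q=b[(b[...,2]>.03)&(b[...,2]<.4)];print(n,q.min(0).round(3),q.max(0).round(3))
    for lo in(.05,.1,.14):
        w=q[q[:,2]>lo]
        if len(w):print(lo,w.min(0).round(3),w.max(0).round(3))
E
```

```text
t 0.1 tcp [0.2144 0.5598 0.2305] row [-644.7 -390.6  -18.9] [-0.1  0.1 69. ]
cooker [ 0.248 -0.044  0.034] [0.494 0.273 0.181]
0.05 [ 0.248 -0.021  0.053] [0.494 0.273 0.181]
0.1 [ 0.248 -0.021  0.1  ] [0.491 0.264 0.181]
0.14 [ 0.248 -0.014  0.14 ] [0.488 0.264 0.181]
pan [ 0.42  -0.383  0.03 ] [ 0.576 -0.221  0.15 ]
0.05 [ 0.42  -0.383  0.05 ] [ 0.576 -0.221  0.15 ]
0.1 [ 0.42  -0.383  0.1  ] [ 0.576 -0.221  0.15 ]
0.14 [ 0.49  -0.311  0.141] [ 0.506 -0.291  0.15 ]
```

```bash
python3 -m pendant '[[-40,-25,-40,0,0,8],[-80,-50,-50,0,0,16],[-120,-75,-50,0,0,24],[-160,-100,-50,0,0,32],[-200,-125,-50,0,0,40],[-240,-150,-50,0,0,48],[-285,-175,-50,0,0,56],[-325,-200,-50,0,0,63],[-365,-225,-50,0,0,69],[-400,-245,-50,0,0,69]]' 0; python3 go.py 0.6768 -0.0355 0.12
```

```text
t: 1.1
tool_pos: [0.5014, 0.1861, 0.2811]
orientation: [0.708, 0.706, -0.0, 0.0]
ft_force: [0.3, 0.7, 0.5]
finger_gap: 0.997
gripper_force: 0.0
t 1.1 tcp [0.5014 0.1861 0.2811] row [-221.1  176.1  161.1] [-0.   0.  -0.2]
```

```bash
python3 -m pendant '[[-35,28,0,0,0,0],[-70,56,0,0,0,0],[-105,84,0,0,0,0],[-140,112,0,0,0,0],[-180,144,0,0,0,0],[-221,176,20,0,0,0],[-221,176,65,0,0,0],[-221,176,110,0,0,0],[-221,176,150,0,0,0],[-221,176,160,0,0,0]]'; python3 go.py 0.6768 -0.0355 0.027
```

```text
t: 2.1
tool_pos: [0.6726, -0.0325, 0.1153]
orientation: [0.707, 0.707, -0.003, -0.004]
ft_force: [-1.1, 0.7, -1.2]
finger_gap: 1.002
gripper_force: 0.0
t 2.1 tcp [ 0.6726 -0.0325  0.1153] row [-3.   5.  88.3] [-0.5 -0.   0. ]
```

```bash
python3 -m pendant '[[0,0,0,0,0,0],[0,0,0,0,0,0],[0,0,15,0,0,0],[0,0,30,0,0,0],[0,0,50,0,0,0],[0,0,65,0,0,0],[0,0,80,0,0,0],[0,0,90,0,0,0],[0,0,90,0,0,0],[0,0,90,0,0,0]]'; python3 go.py 0.6768 -0.0355 0.027
```

```text
t: 3.1
tool_pos: [0.6768, -0.0325, 0.0313]
orientation: [0.707, 0.707, -0.0, -0.0]
ft_force: [0.9, -0.6, -0.2]
finger_gap: 1.002
gripper_force: 0.0
t 3.1 tcp [ 0.6768 -0.0325  0.0313] row [-3.   0.   4.3] [-0.  0.  0.]
```

```bash
python3 -m pendant '[[-3,0,4,0,0,0],[-3,0,4,0,0,0],[-3,0,4,0,0,0],[-3,0,4,0,0,0],[-3,0,4,0,0,0],[-3,0,4,0,0,0],[-3,0,4,0,0,0],[-3,0,4,0,0,0],[-3,0,4,0,0,0],[-3,0,4,0,0,0]]' 0; python3 -m pendant '[[0,0,0,0,0,0],[0,0,0,0,0,0],[0,0,0,0,0,0],[0,0,0,0,0,0],[0,0,0,0,0,0],[0,0,0,0,0,0],[0,0,0,0,0,0],[0,0,0,0,0,0],[0,0,0,0,0,0],[0,0,0,0,0,0]]' 1;  python3 - <<'E'
from m import *
from plant import capture
c=capture("scene");cv2.imwrite("pics/g1.png",cv2.resize(c["color"][200:380,150:390,::-1],None,fx=2.5,fy=2.5))
E
```

```text
t: 4.1
tool_pos: [0.6767, -0.0354, 0.0273]
orientation: [0.707, 0.707, -0.0, -0.0]
ft_force: [0.3, -0.1, 0.5]
finger_gap: 1.005
gripper_force: 0.0
t: 5.1
tool_pos: [0.6765, -0.0355, 0.0277]
orientation: [0.707, 0.707, -0.0, -0.0]
ft_force: [-2.5, -0.2, 5.7]
finger_gap: 0.453
gripper_force: 59.9
```

View pics/g1.png

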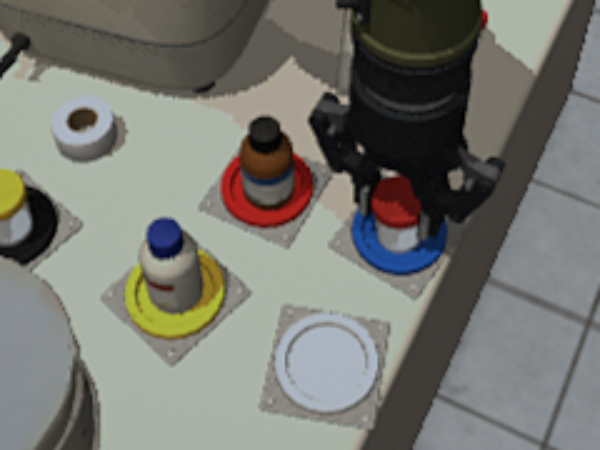

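The lid is held between the fingers at (395,200), still upright on the dish. Next I lift it and carry it to the white dish.

```bash
python3 -m pendant '[[0,0,-15,0,0,0],[0,0,-35,0,0,0],[0,0,-50,0,0,0],[-25,-1,-50,0,0,0],[-50,-2,-50,0,0,0],[-75,-3,-50,0,0,0],[-100,-3,-50,0,0,0],[-114,-3,-50,0,0,0],[-114,-3,-50,0,0,0],[-114,-3,-50,0,0,0]]' 1;  python3 go.py 0.6733 -0.150 0.028
```

```text
t: 6.15
tool_pos: [0.6739, -0.1489, 0.0775]
orientation: [0.707, 0.707, 0.0, -0.0]
ft_force: [-0.1, 0.7, -0.2]
finger_gap: 0.456
gripper_force: 60.3
t 6.2 tcp [ 0.6739 -0.1489  0.0775] row [-1.1 -0.6 49.5] [ 0. -0.  0.]
```

```bash
python3 -m pendant '[[-1,-1,10,0,0,0],[-1,-1,20,0,0,0],[-1,-1,30,0,0,0],[-1,-1,38,0,0,0],[-1,-1,43,0,0,0],[-1,-1,46,0,0,0],[-1,-1,48,0,0,0],[-1,-1,49,0,0,0],[-1,-1,49,0,0,0],[-1,-1,49,0,0,0]]' ; python3 -m pendant '[[0,0,0,0,0,0],[0,0,0,0,0,0],[0,0,0,0,0,0],[0,0,0,0,0,0],[0,0,0,0,0,0],[0,0,0,0,0,0],[0,0,-10,0,0,0],[0,0,-30,0,0,0],[0,0,-60,0,0,0],[0,0,-100,0,0,0]]' 0;python3 go.py 0.5517 -0.149 0.128
```

```text
t: 7.15
tool_pos: [0.673, -0.1506, 0.0287]
orientation: [0.707, 0.707, 0.0, 0.0]
ft_force: [-0.0, -0.0, -0.5]
finger_gap: 0.449
gripper_force: 60.3
t: 8.15
tool_pos: [0.6714, -0.1502, 0.1282]
orientation: [0.707, 0.707, -0.001, -0.001]
ft_force: [-0.1, 0.1, -0.2]
finger_gap: 0.997
gripper_force: 0.0
t 8.2 tcp [ 0.6714 -0.1502  0.1282] row [   1.2 -119.7    0.6] [-0.2 -0.   0. ]
```

```bash
python3 -m pendant '[[1,-40,0,0,0,0],[1,-80,0,0,0,0],[1,-120,0,0,0,0],[1,-121,0,0,0,0],[1,-121,0,0,0,0],[1,-121,5,0,0,0],[1,-121,10,0,0,0],[1,-121,10,0,0,0],[1,-121,10,0,0,0],[1,-121,10,0,0,0]]' 0; python3 - <<'E'
from m import *
from plant import capture
c=capture("scene");P,_,_=cloud(c)
cv2.imwrite("pics/g2.png",cv2.resize(c["color"][200:400,100:360,::-1],None,fx=2.5,fy=2.5))
E
python3 go.py 0.5517 -0.149 0.029
```

```text
t: 9.15
tool_pos: [0.552, -0.1495, 0.1181]
orientation: [0.707, 0.707, -0.0, -0.0]
ft_force: [0.1, -0.7, -0.5]
finger_gap: 0.997
gripper_force: 0.0
t 9.2 tcp [ 0.552  -0.1495  0.1182] row [ 0.5 -0.3 89.2] [-0. -0.  0.]
```

View pics/g2.png

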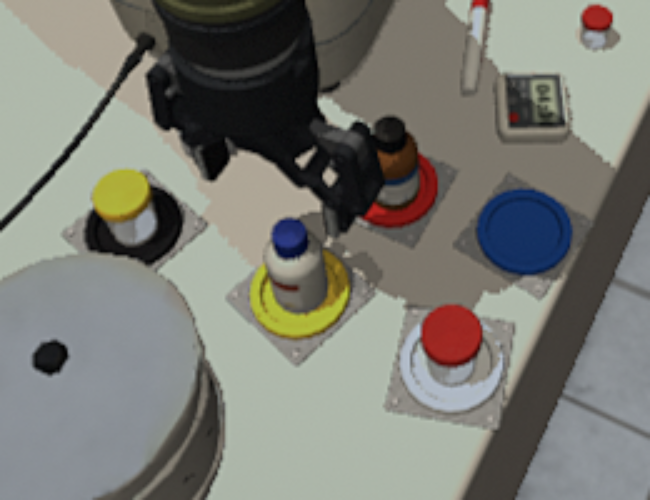

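The red cup stands in the white dish at (450,345), the blue dish at (525,230) is free, and the open gripper is above the blue-capped bottle (290,265). Now I go down and grip it.

```bash
python3 -m pendant '[[0,0,15,0,0,0],[0,0,30,0,0,0],[0,0,45,0,0,0],[0,0,60,0,0,0],[0,0,72,0,0,0],[0,0,82,0,0,0],[0,0,88,0,0,0],[0,0,89,0,0,0],[0,0,89,0,0,0],[0,0,89,0,0,0]]' 0;python3 -m pendant '[[0,0,0,0,0,0],[0,0,0,0,0,0],[0,0,0,0,0,0],[0,0,0,0,0,0],[0,0,0,0,0,0],[0,0,0,0,0,0],[0,0,0,0,0,0],[0,0,0,0,0,0],[0,0,0,0,0,0],[0,0,0,0,0,0]]' 1; python3 -m pendant '[[0,0,-10,0,0,0],[0,0,-30,0,0,0],[0,0,-55,0,0,0],[0,0,-85,0,0,0],[0,0,-110,0,0,0],[0,0,-120,0,0,0],[0,0,-125,0,0,0],[0,0,-125,0,0,0],[0,0,-125,0,0,0],[0,0,-125,0,0,0]]'; python3 go.py 0.6762 -0.034 0.154
```

```text
t: 10.2
tool_pos: [0.5523, -0.1497, 0.0299]
orientation: [0.707, 0.707, 0.0, 0.0]
ft_force: [-0.1, -1.0, -0.1]
finger_gap: 0.999
gripper_force: 0.0
t: 11.2
tool_pos: [0.552, -0.1497, 0.0298]
orientation: [0.707, 0.707, 0.0, 0.0]
ft_force: [-0.2, 0.5, 5.2]
finger_gap: 0.443
gripper_force: 60.1
t: 12.2
tool_pos: [0.5509, -0.1493, 0.1529]
orientation: [0.707, 0.707, -0.001, -0.001]
ft_force: [-0.7, 0.2, -0.2]
finger_gap: 0.441
gripper_force: 60.4
t 12.2 tcp [ 0.5509 -0.1493  0.1529] row [115.2 125.4  -1.3] [-0.1 -0.   0. ]
```

```bash
python3 -m pendant '[[20,22,0,0,0,0],[40,44,0,0,0,0],[60,66,0,0,0,0],[80,88,0,0,0,0],[100,110,0,0,0,0],[112,122,0,0,0,0],[115,125,0,0,0,0],[115,125,0,0,0,0],[115,125,0,0,0,0],[115,125,0,0,0,0]]'; python3 go.py 0.6762 -0.034 0.0303
```

```text
t: 13.2
tool_pos: [0.6759, -0.0353, 0.1542]
orientation: [0.707, 0.707, -0.0, -0.0]
ft_force: [-0.4, -0.2, -1.5]
finger_gap: 0.439
gripper_force: 60.4
t 13.2 tcp [ 0.6759 -0.0353  0.1542] row [  1.4   0.4 123.9] [-0.  0. -0.]
```

```bash
python3 -m pendant '[[1,0,20,0,0,0],[1,0,40,0,0,0],[1,0,60,0,0,0],[1,0,80,0,0,0],[1,0,98,0,0,0],[1,0,110,0,0,0],[1,0,118,0,0,0],[1,0,122,0,0,0],[1,0,123,0,0,0],[1,0,123,0,0,0]]'; python3 go.py 0.6762 -0.034 0.0303
```

```text
t: 14.2
tool_pos: [0.6771, -0.0335, 0.0319]
orientation: [0.707, 0.707, 0.0, 0.0]
ft_force: [0.7, 0.0, -0.3]
finger_gap: 0.434
gripper_force: 60.5
t 14.2 tcp [ 0.6771 -0.0335  0.0319] row [-0.5 -0.9  1.6] [0.1 0.  0. ]
```

```bash
python3 -m pendant '[[0,0,0.5,0,0,0],[0,0,1,0,0,0],[0,0,1.5,0,0,0],[0,0,1.5,0,0,0],[0,0,1.5,0,0,0],[0,0,1.5,0,0,0],[0,0,1.5,0,0,0],[0,0,1.5,0,0,0],[0,0,1.5,0,0,0],[0,0,1.5,0,0,0]]'; python3 -m pendant '[[0,0,0,0,0,0],[0,0,0,0,0,0],[0,0,0,0,0,0],[0,0,0,0,0,0],[0,0,0,0,0,0],[0,0,0,0,0,0],[0,0,-15,0,0,0],[0,0,-40,0,0,0],[0,0,-80,0,0,0],[0,0,-120,0,0,0]]' 0;python3 go.py 0.4122 -0.1593 0.15
```

```text
t: 15.2
tool_pos: [0.6768, -0.0334, 0.0299]
orientation: [0.707, 0.707, 0.0, 0.0]
ft_force: [0.5, 0.3, 1.0]
finger_gap: 0.441
gripper_force: 60.5
t: 16.2
tool_pos: [0.6762, -0.0334, 0.1518]
orientation: [0.707, 0.707, -0.0, -0.0]
ft_force: [1.2, -0.2, -0.2]
finger_gap: 0.999
gripper_force: 0.0
t 16.2 tcp [ 0.6762 -0.0334  0.1518] row [-125.7 -264.1    1.9] [-0. -0.  0.]
```

```bash
python3 -m pendant '[[-20,-42,0,0,0,0],[-40,-84,0,0,0,0],[-60,-126,0,0,0,0],[-80,-168,0,0,0,0],[-100,-210,0,0,0,0],[-118,-248,0,0,0,0],[-126,-264,0,0,0,0],[-126,-264,0,0,0,0],[-126,-264,0,0,0,0],[-126,-264,0,0,0,0]]'; python3 go.py 0.4122 -0.1593 0.0275; python3 - <<'E'
from m import *
from plant import capture
a=capture("scene")["color"][190:400,100:360,::-1];cv2.imwrite("pics/g3.png",cv2.resize(a,None,fx=2.5,fy=2.5))
E
```

```text
t: 17.2
tool_pos: [0.4144, -0.1595, 0.1504]
orientation: [0.707, 0.708, 0.0, 0.001]
ft_force: [0.2, -1.2, 0.8]
finger_gap: 0.999
gripper_force: 0.0
t 17.2 tcp [ 0.4144 -0.1595  0.1504] row [  0.3  -2.4 122.9] [0.1 0.  0.1]
```

View pics/g3.png

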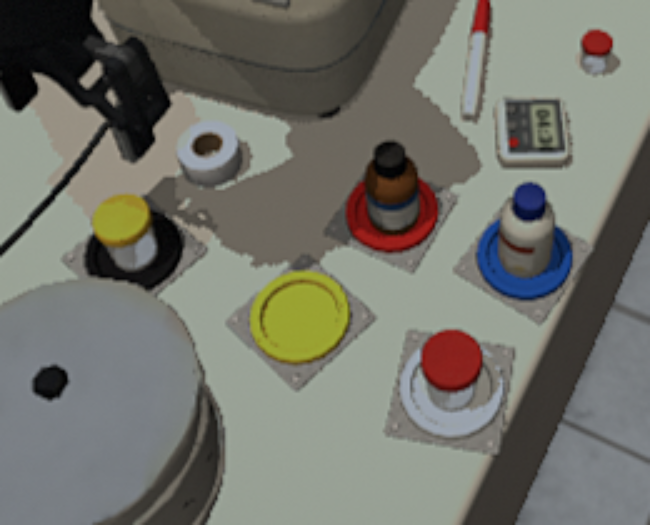

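The blue-capped bottle stands upright in the blue dish (525,235) and the yellow dish (300,315) is free. Next is the yellow cup at (125,235).

```bash
python3 -m pendant '[[0,0,15,0,0,0],[0,-1,35,0,0,0],[0,-1,55,0,0,0],[0,-1,75,0,0,0],[0,-1,93,0,0,0],[0,-1,108,0,0,0],[0,-1,117,0,0,0],[0,-1,122,0,0,0],[0,-1,123,0,0,0],[0,-1,123,0,0,0]]' 0;python3 go.py 0.4122 -0.1593 0.0275;python3 -m pendant '[[0,0,0,0,0,0],[0,0,0,0,0,0],[0,0,0,0,0,0],[0,0,0,0,0,0],[0,0,0,0,0,0],[0,0,0,0,0,0],[0,0,0,0,0,0],[0,0,0,0,0,0],[0,0,0,0,0,0],[0,0,0,0,0,0]]' 1; python3 -m pendant '[[0,0,-10,0,0,0],[0,0,-30,0,0,0],[0,0,-50,0,0,0],[0,0,-60,0,0,0],[0,0,-60,0,0,0],[0,0,-60,0,0,0],[0,0,-60,0,0,0],[0,0,-60,0,0,0],[0,0,-60,0,0,0],[0,0,-60,0,0,0]]'; python3 go.py 0.5517 -0.151 0.088
```

```text
t: 18.25
tool_pos: [0.4123, -0.1597, 0.0271]
orientation: [0.707, 0.707, 0.0, 0.0]
ft_force: [0.6, 0.5, -0.3]
finger_gap: 1.004
gripper_force: 0.0
t 18.2 tcp [ 0.4123 -0.1597  0.0271] row [ 0.4 -0.1 -0.4] [0.  0.  0.1]
t: 19.25
tool_pos: [0.4122, -0.1598, 0.0275]
orientation: [0.707, 0.707, 0.0, 0.0]
ft_force: [-0.7, 0.5, 5.4]
finger_gap: 0.454
gripper_force: 59.5
t: 20.25
tool_pos: [0.4115, -0.1595, 0.0864]
orientation: [0.707, 0.707, -0.0, -0.0]
ft_force: [-0.0, -0.2, -0.9]
finger_gap: 0.456
gripper_force: 60.3
t 20.2 tcp [ 0.4115 -0.1595  0.0864] row [  8.4 140.2  -1.7] [-0. -0.  0.]
```

```bash
python3 -m pendant '[[2,25,0,0,0,0],[4,50,0,0,0,0],[6,75,0,0,0,0],[7,100,0,0,0,0],[8,120,0,0,0,0],[8,134,0,0,0,0],[8,140,0,0,0,0],[8,140,0,0,0,0],[8,140,0,0,0,0],[8,140,0,0,0,0]]';python3 go.py 0.5517 -0.151 0.028
```

```text
t: 21.25
tool_pos: [0.5508, -0.1515, 0.0867]
orientation: [0.707, 0.707, -0.0, -0.0]
ft_force: [-0.6, 0.6, -0.2]
finger_gap: 0.455
gripper_force: 60.4
t 21.2 tcp [ 0.5508 -0.1515  0.0867] row [ 0.5  1.  58.7] [-0. -0.  0.]
```

Lower, release, and go up over towards the brown bottle.

```bash
python3 -m pendant '[[0,1,10,0,0,0],[0,1,22,0,0,0],[0,1,34,0,0,0],[0,1,44,0,0,0],[0,1,51,0,0,0],[0,1,55,0,0,0],[0,1,57,0,0,0],[0,1,58.5,0,0,0],[0,1,59,0,0,0],[0,1,59,0,0,0]]';python3 -m pendant '[[0,0,0,0,0,0],[0,0,0,0,0,0],[0,0,0,0,0,0],[0,0,0,0,0,0],[0,0,0,0,0,0],[0,0,0,0,0,0],[0,0,-15,0,0,0],[0,0,-40,0,0,0],[0,0,-80,0,0,0],[0,0,-120,0,0,0]]' 0;python3 go.py 0.571 -0.0444 0.128
```

```text
t: 22.25
tool_pos: [0.553, -0.1516, 0.0281]
orientation: [0.707, 0.707, 0.0, 0.0]
ft_force: [-1.1, 0.0, -0.8]
finger_gap: 0.453
gripper_force: 60.4
t: 23.25
tool_pos: [0.552, -0.1513, 0.1485]
orientation: [0.707, 0.707, -0.0, -0.001]
ft_force: [0.9, 0.2, -0.9]
finger_gap: 0.997
gripper_force: 0.0
t 23.2 tcp [ 0.552  -0.1513  0.1485] row [106.9  19.1  20.5] [-0.1 -0.   0. ]
```

```bash
python3 -m pendant '[[25,5,0,0,0,0],[50,10,0,0,0,0],[75,14,0,0,0,0],[98,18,0,0,0,0],[107,19,0,0,0,0],[107,19,0,0,0,0],[107,19,10,0,0,0],[107,19,20,0,0,0],[107,19,20,0,0,0],[107,19,20,0,0,0]]';python3 go.py 0.571 -0.0444 0.029; python3 - <<'E'
from m import *
from plant import capture
a=capture("scene")["color"][190:400,100:360,::-1];cv2.imwrite("pics/g4.png",cv2.resize(a,None,fx=2.5,fy=2.5))
E
```

```text
t: 24.25
tool_pos: [0.571, -0.0452, 0.127]
orientation: [0.707, 0.707, -0.001, -0.001]
ft_force: [-0.4, -0.1, -0.2]
finger_gap: 1.005
gripper_force: 0.0
t 24.2 tcp [ 0.571  -0.0452  0.127 ] row [ 0.8  0.2 98. ] [-0.1  0.  -0. ]
```

View pics/g4.png

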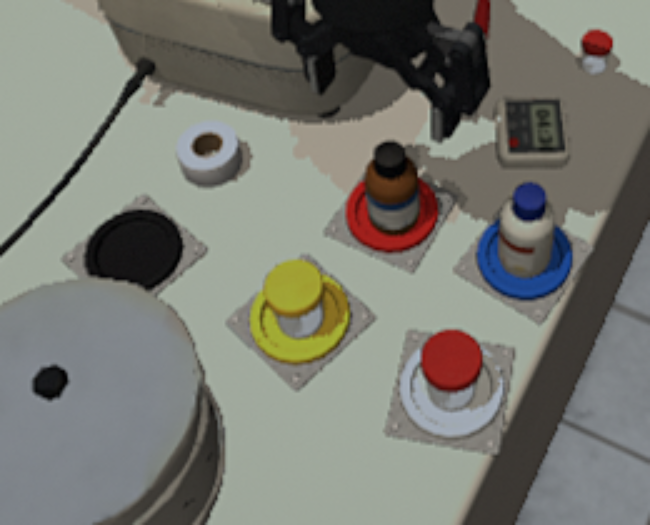

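The yellow cup stands in the yellow dish (297,300), the black dish (133,250) is empty, and the gripper is above the brown bottle (390,190).

```bash
python3 -m pendant '[[1,0,15,0,0,0],[1,0,30,0,0,0],[1,0,47,0,0,0],[1,0,64,0,0,0],[1,0,79,0,0,0],[1,0,90,0,0,0],[1,0,96,0,0,0],[1,0,98,0,0,0],[1,0,98,0,0,0],[1,0,98,0,0,0]]' 0;python3 -m pendant '[[0,0,0,0,0,0],[0,0,0,0,0,0],[0,0,0,0,0,0],[0,0,0,0,0,0],[0,0,0,0,0,0],[0,0,0,0,0,0],[0,0,0,0,0,0],[0,0,0,0,0,0],[0,0,0,0,0,0],[0,0,0,0,0,0]]' 1; python3 -m pendant '[[0,0,-10,0,0,0],[0,0,-30,0,0,0],[0,0,-55,0,0,0],[0,0,-85,0,0,0],[0,0,-110,0,0,0],[0,0,-120,0,0,0],[0,0,-125,0,0,0],[0,0,-125,0,0,0],[0,0,-125,0,0,0],[0,0,-125,0,0,0]]'; python3 go.py 0.411 -0.160 0.154
```

```text
t: 25.3
tool_pos: [0.5723, -0.0436, 0.0305]
orientation: [0.707, 0.707, 0.0, 0.0]
ft_force: [0.0, -1.0, 0.5]
finger_gap: 0.994
gripper_force: 0.0
t: 26.3
tool_pos: [0.5721, -0.0435, 0.0304]
orientation: [0.707, 0.707, 0.0, 0.0]
ft_force: [-0.4, 1.2, 5.5]
finger_gap: 0.445
gripper_force: 60.1
t: 27.3
tool_pos: [0.5707, -0.0434, 0.1534]
orientation: [0.707, 0.707, -0.001, -0.001]
ft_force: [1.1, -0.1, -1.7]
finger_gap: 0.445
gripper_force: 60.6
t 27.3 tcp [ 0.5707 -0.0434  0.1534] row [-116.4 -159.8   -0.3] [-0.1 -0.   0. ]
```

```bash
python3 -m pendant '[[-25,-15,0,0,0,0],[-50,-35,0,0,0,0],[-75,-60,0,0,0,0],[-95,-90,0,0,0,0],[-108,-120,0,0,0,0],[-114,-145,0,0,0,0],[-116,-157,0,0,0,0],[-116,-160,0,0,0,0],[-116,-160,0,0,0,0],[-116,-160,0,0,0,0]]'; python3 go.py 0.411 -0.160 0.0305
```

```text
t: 28.3
tool_pos: [0.413, -0.1595, 0.1549]
orientation: [0.707, 0.708, 0.0, 0.0]
ft_force: [-0.3, -0.2, -1.8]
finger_gap: 0.446
gripper_force: 60.6
t 28.3 tcp [ 0.413  -0.1595  0.1549] row [ -0.5  -2.1 124.4] [0.1 0.  0.1]
```

```bash
python3 -m pendant '[[-1,-1,15,0,0,0],[-1,-1,35,0,0,0],[-1,-1,55,0,0,0],[-1,-1,75,0,0,0],[-1,-1,93,0,0,0],[-1,-1,107,0,0,0],[-1,-1,116,0,0,0],[-1,-1,121,0,0,0],[-1,-1,123,0,0,0],[-1,-1,123,0,0,0]]'; python3 go.py 0.411 -0.160 0.0305
```

```text
t: 29.3
tool_pos: [0.4112, -0.1607, 0.032]
orientation: [0.707, 0.707, 0.0, 0.0]
ft_force: [0.7, -0.2, -1.9]
finger_gap: 0.443
gripper_force: 60.6
t 29.3 tcp [ 0.4112 -0.1607  0.032 ] row [ 0.7 -0.2  1.5] [0.  0.  0.1]
```

```bash
python3 -m pendant '[[0,0,0.5,0,0,0],[0,0,1,0,0,0],[0,0,1.5,0,0,0],[0,0,1.5,0,0,0],[0,0,1.5,0,0,0],[0,0,1.5,0,0,0],[0,0,1.5,0,0,0],[0,0,1.5,0,0,0],[0,0,1.5,0,0,0],[0,0,1.5,0,0,0]]'; python3 -m pendant '[[0,0,0,0,0,0],[0,0,0,0,0,0],[0,0,0,0,0,0],[0,0,0,0,0,0],[0,0,0,0,0,0],[0,0,0,0,0,0],[0,0,-15,0,0,0],[0,0,-40,0,0,0],[0,0,-80,0,0,0],[0,0,-125,0,0,0]]' 0;python3 go.py 0.6733 -0.150 0.15
```

```text
t: 30.3
tool_pos: [0.4108, -0.1607, 0.0304]
orientation: [0.707, 0.707, 0.0, 0.0]
ft_force: [-0.5, -0.6, 0.1]
finger_gap: 0.442
gripper_force: 60.8
t: 31.3
tool_pos: [0.4096, -0.1602, 0.1558]
orientation: [0.707, 0.707, -0.001, -0.001]
ft_force: [1.5, -0.5, 0.6]
finger_gap: 1.0
gripper_force: 0.0
t 31.3 tcp [ 0.4096 -0.1602  0.1558] row [ 10.  263.8   5.1] [-0.1 -0.1  0. ]
```

```bash
python3 -m pendant '[[2,40,0,0,0,0],[4,85,0,0,0,0],[6,130,0,0,0,0],[8,175,0,0,0,0],[9,215,0,0,0,0],[10,250,0,0,0,0],[10,263,0,0,0,0],[10,263,0,0,0,0],[10,263,0,0,0,0],[10,263,0,0,0,0]]'; python3 go.py 0.673 -0.1505 0.0275; python3 - <<'E'
from m import *
from plant import capture
a=capture("scene")["color"][190:400,100:360,::-1];cv2.imwrite("pics/g5.png",cv2.resize(a,None,fx=2.5,fy=2.5))
E
```

```text
t: 32.3
tool_pos: [0.6726, -0.1505, 0.1552]
orientation: [0.707, 0.707, -0.0, -0.0]
ft_force: [0.3, -0.1, -0.3]
finger_gap: 1.001
gripper_force: 0.0
t 32.3 tcp [ 0.6726 -0.1505  0.1552] row [ -0.    0.5 127.7] [-0.1 -0.   0. ]
```

View pics/g5.png

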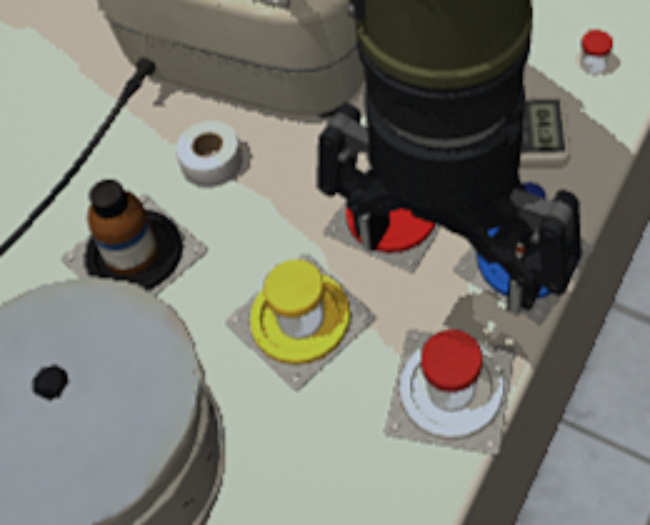

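The brown bottle stands in the black dish (120,235) and the red cup is still in the white dish (450,365). Now I pick up the red cup.

```bash
python3 -m pendant '[[0,0,20,0,0,0],[0,0,40,0,0,0],[0,0,60,0,0,0],[0,0,80,0,0,0],[0,0,98,0,0,0],[0,0,112,0,0,0],[0,0,121,0,0,0],[0,0,126,0,0,0],[0,0,128,0,0,0],[0,0,128,0,0,0]]' 0;python3 -m pendant '[[0,0,0,0,0,0],[0,0,0,0,0,0],[0,0,0,0,0,0],[0,0,0,0,0,0],[0,0,0,0,0,0],[0,0,0,0,0,0],[0,0,0,0,0,0],[0,0,0,0,0,0],[0,0,0,0,0,0],[0,0,0,0,0,0]]' 1; python3 -m pendant '[[0,0,-10,0,0,0],[0,0,-30,0,0,0],[0,0,-55,0,0,0],[0,0,-85,0,0,0],[0,0,-105,0,0,0],[0,0,-110,0,0,0],[0,0,-110,0,0,0],[0,0,-110,0,0,0],[0,0,-110,0,0,0],[0,0,-110,0,0,0]]'; python3 go.py 0.5683 -0.043 0.138
```

```text
t: 33.35
tool_pos: [0.674, -0.1505, 0.0277]
orientation: [0.707, 0.707, 0.0, 0.0]
ft_force: [0.8, 0.5, -0.3]
finger_gap: 1.0
gripper_force: 0.0
t: 34.35
tool_pos: [0.6739, -0.1506, 0.0281]
orientation: [0.707, 0.707, 0.0, 0.0]
ft_force: [-2.1, 0.0, 4.8]
finger_gap: 0.454
gripper_force: 59.7
t: 35.35
tool_pos: [0.6729, -0.1503, 0.1359]
orientation: [0.707, 0.707, -0.001, -0.001]
ft_force: [-0.7, -0.0, -0.9]
finger_gap: 0.455
gripper_force: 60.3
t 35.4 tcp [ 0.6729 -0.1503  0.1359] row [ 107.4 -104.6   -1.9] [-0.1 -0.   0. ]
```

```bash
python3 -m pendant '[[20,-20,0,0,0,0],[40,-40,0,0,0,0],[60,-60,0,0,0,0],[80,-80,0,0,0,0],[97,-97,0,0,0,0],[107,-104,0,0,0,0],[107,-105,0,0,0,0],[107,-105,0,0,0,0],[107,-105,0,0,0,0],[107,-105,0,0,0,0]]'; python3 go.py 0.5683 -0.043 0.0283
```

```text
t: 36.35
tool_pos: [0.5694, -0.0442, 0.1372]
orientation: [0.707, 0.707, 0.0, 0.0]
ft_force: [0.4, -0.2, -0.6]
finger_gap: 0.455
gripper_force: 60.4
t 36.4 tcp [ 0.5694 -0.0442  0.1372] row [  1.2  -1.1 108.9] [ 0.  0. -0.]
```

```bash
python3 -m pendant '[[1,-1,20,0,0,0],[1,-1,40,0,0,0],[1,-1,58,0,0,0],[1,-1,75,0,0,0],[1,-1,88,0,0,0],[1,-1,98,0,0,0],[1,-1,104,0,0,0],[1,-1,107,0,0,0],[1,-1,108,0,0,0],[1,-1,108,0,0,0]]'; python3 go.py 0.5683 -0.043 0.0283
```

```text
t: 37.35
tool_pos: [0.5681, -0.0426, 0.0297]
orientation: [0.707, 0.707, 0.0, 0.0]
ft_force: [0.5, -0.2, -0.7]
finger_gap: 0.455
gripper_force: 60.4
t 37.4 tcp [ 0.5681 -0.0426  0.0297] row [-0.4  0.2  1.4] [0. 0. 0.]
```

```bash
python3 -m pendant '[[0,0,0.5,0,0,0],[0,0,1,0,0,0],[0,0,1.5,0,0,0],[0,0,1.5,0,0,0],[0,0,1.5,0,0,0],[0,0,1.5,0,0,0],[0,0,1.5,0,0,0],[0,0,1.5,0,0,0],[0,0,1.5,0,0,0],[0,0,1.5,0,0,0]]'; python3 -m pendant '[[0,0,0,0,0,0],[0,0,0,0,0,0],[0,0,0,0,0,0],[0,0,0,0,0,0],[0,0,0,0,0,0],[0,0,0,0,0,0],[0,0,-15,0,0,0],[0,0,-50,0,0,0],[0,0,-95,0,0,0],[0,0,-140,0,0,0]]' 0; python3 -m pendant '[[0,0,-50,0,0,0],[0,0,-90,0,0,0],[30,0,-100,0,0,0],[70,0,-100,0,0,0],[110,0,-100,0,0,0],[150,0,-100,0,0,0],[190,0,-100,0,0,0],[200,0,-100,0,0,0],[200,0,-100,0,0,0],[200,0,-100,0,0,0]]';python3 - <<'E'
from m import *
from plant import capture,r
c=capture("scene");cv2.imwrite("pics/fin.png",cv2.resize(c["color"][190:400,100:360,::-1],None,fx=2.5,fy=2.5))
P,_,_=cloud(c)
for n,x,y,h in(("bblue",.676,-.034,.087),("bbrown",.411,-.16,.087),("cyel",.5515,-.1505,.054),("cred",.568,-.043,.054)):
    q=P.reshape(-1,3);q=q[(np.hypot(q[:,0]-x,q[:,1]-y)<.04)&(abs(q[:,2]-h)<.006)]
    hb=cv2.convexHull((q[:,:2]*1e4).astype(np.float32))[:,0]/1e4;f=circ(hb)[0]
    print(n,"off mm",(f[:2]-[x,y])*1e3,"r",f[2],"top",q[:,2].max())
print(r.observe()["tool_pos"])
E
```

```text
t: 38.35
tool_pos: [0.568, -0.0425, 0.0281]
orientation: [0.707, 0.707, 0.0, 0.0]
ft_force: [-0.8, -0.4, 5.2]
finger_gap: 0.453
gripper_force: 60.9
t: 39.35
tool_pos: [0.567, -0.0425, 0.1689]
orientation: [0.707, 0.707, -0.0, -0.0]
ft_force: [1.2, -0.3, 0.4]
finger_gap: 1.002
gripper_force: 0.0
t: 40.35
tool_pos: [0.5674, 0.1568, 0.2677]
orientation: [0.707, 0.707, -0.0, 0.0]
ft_force: [0.3, -0.1, -0.5]
finger_gap: 1.0
gripper_force: 0.0
bblue off mm [ 1.0059658  -0.18951528] r 0.011639235961775057 top 0.08959633385111883
bbrown off mm [ 0.24797181 -3.01006036] r 0.011533787442241747 top 0.08916946830347443
cyel off mm [ 1.89062986 -1.92523538] r 0.020422820235433903 top 0.05824860117823423
cred off mm [ 0.77223057 -1.46353822] r 0.020238295547823398 top 0.056394683667481856
[0.56752072 0.15633564 0.26774245]
```

View pics/fin.png

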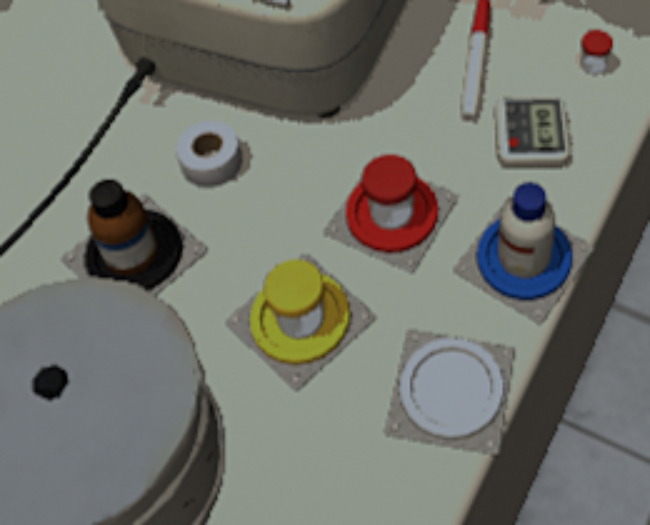

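All four stand upright in the dishes of their own colours: brown (120,235), yellow (297,300), red (390,200) and blue (525,235). Each is within about 3 mm of its dish's centre, the white dish is empty and the timer hasn't moved.

```bash
python3 -c "
from plant import order
print(order.hand_in())"
```

```text
the job is handed in; nothing more can be done
None
```

I put both bottles and both cups in the dishes of their own colours, upright and within about 3 mm of centre, left the timer where it lay, and handed the job in at about 40 s; the hand-in returned no verdict.

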